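# Raise the telescopic utensil stand

### The arm

A 6-joint arm with a two-finger parallel gripper is mounted at the origin on the work surface. World frame = base frame: x ahead of the robot, y to its left, z up, the work surface at z = 0. Lengths are in m, angles in rad, forces in N, time in s.
With the tool pointing down it reaches from about 0.35 to 0.975 m from the base axis. Payload 4.9 kg.
Tool frame: the origin (TCP) lies between the finger pads; the fingertips stand 19 mm ahead of it and the grasp point (between the pads) is the TCP; z points along the fingers, y is the line along which they close (so a half turn about z gives the same grasp; the last joint's range is limited). The gripper opens to 85 mm and grips with 20 to 120 N. Pads are 22 mm wide; open, the fingers measure 114 mm over their backs; the gripper's body (76 mm by 85 mm) begins 54 mm behind the grasp point. The pads swing forward as they close: fully open they stand 13 mm farther back than shut.
Start: joints at [-1.35, 0.053, 1.613, -0, 1.476, -0.119], TCP at [0.208, -0.589, 0.25] pointing down, gripper open.
Joint ranges: [-3.01, 3.01], [-1.01, 2.22], [0.06, 2.58], [-1.02, 4.17], [0.09, 2.62], [-3.14, 3.14]. Speed limits (rad/s): [2.57, 2.57, 3.14, 3.14, 3.14, 3.14].

### API

Orientations are given as a rotation vector (axis times angle).
In Python, from station import ctrl gives the robot as it stands. The module is installed in compiled form; this text tells all that it offers.
- The arm moves only by the tool servo_tool, never from a script. Its argument "increments" is a list that holds one entry, the list of rows, each a list of 5 numbers: the finger opening in cm, from 0 to 8.54, then the shift along the tool's x, y, z in cm, then the turn about the tool's z in degrees. A call has 1 to 5 rows; each row is the pose to reach, as a shift and turn from the pose commanded when the call began, along the tool's axes at that moment; what a row does not reach only later rows make up. A row lasts 1/10 s, in which the tool goes at most 50 mm and 8.59 degrees, less where a joint would pass 70% of its speed; a pose out of reach is approached as far as the arm can. A call with a gripper value outside its range is refused whole. The fingers move at their own pace and stop on an object; "newtons" is the grip in N (left out, the last holds). Time passes only in rows, so rows that repeat a pose let the fingers close. It gives the time, the measured TCP pose, the force, the opening and the grip force at its end, in the units of the state.
- ctrl.get_obs(): the state, without advancing time (a new reading comes with each control period).
- ctrl.get_image(name): name is "scene" or "top" or "wrist"; returns a dict with "img" (400x640x3 uint8, red, green, blue), "fx", "fy", "cx", "cy" (pixels), "rvec" (rotation vector, rad) and "tvec" (3), from world to camera coordinates, as OpenCV has them; the wrist camera has in their place "mount" (4x4, takes a point from camera to tool coordinates, whose origin is the TCP and whose axes are the flange's). Camera axes: x right, y down, z forward; pixel columns grow to the right and rows downward; lengths in m; the calibration is good to about 2 mm. A picture is of the moment at which its call begins: read the wrist's pose just before it. There is no depth.
- ctrl.finish_job(): hands the job in; it is judged then, once.
The state is a dict: "t": time; "q": joint angles; "dq": joint speeds; "effort": joint torques, N m; "tool_pos": TCP position; "tool_rot": TCP orientation; "contact_force": force on the tool from outside, world axes, zero at the start; "wrist_torque": the same for the moment, N m; "opening": finger opening in m; "grip_force": force on a finger pad.
Only numpy, scipy, OpenCV 4.12 (cv2) and the standard library are available. Lean on these libraries where they do the work, as an engineer would, in place of code of your own. Each camera call takes 0.05 s, during which the arm holds its last target. There are 200 camera calls.

### The job

The utensil stand on the worktop is at its lowest setting, too low to hang a ladle from: twist its wooden T-bar to unlock it, draw it up to the upper catch and twist it back so that it locks there and stays up on its own when you let go. Feel for the catch and do not force the mechanism, and leave the mug, the pepper mill and the spatula alone.

Things in the scene. Friction and masses are not known exactly. Their poses are not given: they have to be found in the camera images.
- stand: Fixed stand, screwed down: dark steel foot (disc 144 mm across, 12 mm thick) with an upright slotted post 60 mm across. Origin: centre of the foot's underside on the worktop, on the telescope's vertical axis. z up; x: where the lug points at twist 0. A bright steel sleeve 72 mm across, fixed round the post, holds the upper catch; its top is at most 167 mm above the worktop.
- grip (a point): Centre of the wooden T-bar, on the telescope's axis, 200 mm above the worktop at the start; turns and rises with the section. Bar: 150 mm along this point's y, 16 mm wide along its x (grasp across this), 24 mm high (12 mm above and below). Under its middle a neck 12 mm across and 24 mm long, then a 29 mm tube. Two wire hooks hang 26 mm under the bar, 55 mm either side of its middle.
- lug: Steel locking lug: a pin 8 mm thick that sticks out of the section sideways to 40 mm from the axis and runs in the slot of post and sleeve. Origin: on the telescope's axis at the pin's mid height (36 mm above the worktop at the start); x along the pin, outward. It is rated for 25 N against the post, sleeve or buffer: never press or turn it harder than that.
- ext (a joint): How far the section is drawn out (m): 0 = resting in the lower catch, positive up. The moving section weighs 0.2 to 0.35 kg, slides with 1 N of friction and a drag of 35 N per m/s and, let go unlocked, sinks back. The upper catch differs from run to run: with the lug seated in it this reads 0.065 to 0.095. Its height is not measured: it has to be felt (or seen).
- twist (a joint): Twist of the section (T-bar and lug together), rad, anticlockwise seen from above positive. Locked: lug in a catch, between -0.2 and 0.2. Unlocked: lug in the vertical slot, between 0.80 and 1.10, where walls stop it. Between 0.2 and 0.8 lies each catch's sill, 5 mm higher than its seat, which the lug must be raised over. Anywhere between the two catches it cannot leave the slot.
- mug: White ceramic mug, 80 mm across, 90 mm high, handle at its +y; bystander. Origin: centre of its underside.
- mill: Dark wooden pepper mill, 56 mm across, 155 mm high; bystander. Origin: centre of its underside.
- spatula: Steel spatula with a wooden handle, 280 mm long, lying along its x; bystander. Origin: middle of its underside.
- lower_catch (a point): Seat of the lower catch, where the lug starts: a level recess in the post, at the lug's mid height and 28 mm out from the axis. The lug can rise 12 mm in it before it meets the roof; it clears the 5 mm sill and turns freely into the slot when raised by 6 to 11 mm.
- slot (a point): Foot of the vertical slot in the post, 28 mm from the axis, at twist 0.95. At its top, in the sleeve, a sprung black buffer covers both slot and upper catch. The rising lug meets it 1 mm below the seat's height: 3 N at first, 0.9 N more per mm, solid after 13 mm. Pushed up 6 to 12 mm, the lug can turn clockwise over the sill to about 0; lowered, it is pressed into the seat.

How it is judged:
On the way, in this order (a step that is already met when the one before it is completed fails the run):
1. the T-bar is twisted free of the lower catch (value of joint twist above 0.75 rad and value of joint ext below 0.035 m), for 0.05 s.
2. the section is drawn out in the slot (value of joint ext above 0.05 m and value of joint twist above 0.7 rad), for 0.05 s.
3. the T-bar is twisted back over the upper catch (value of joint ext above 0.055 m and value of joint twist below 0.22 rad), for 0.05 s.
At the end, for the whole second after the job is handed in: The section stands drawn out by more than 55 mm with its lug twisted back into the upper catch (twist between -0.3 and 0.22 rad), at rest and let go (all of step 3 and value of joint twist above -0.3 rad and velocity of joint ext between -0.01 and 0.01 m/s and contact force between the fingers and twist below 0.1 N); the robot touches nothing.
It fails at once if the lug is forced: more than 25 N between the lug and the post, sleeve or buffer (contact force between lug and anything else above 25 N).
It fails at once if the mug is moved (distance of mug from where it was at the start of the episode above 0.02 m).
It fails at once if the pepper mill is moved (distance of mill from where it was at the start of the episode above 0.02 m).
It fails at once if the spatula is moved (distance of spatula from where it was at the start of the episode above 0.02 m).
It also fails if it takes over 64 s, if anything falls off the work surface, if the arm or the gripper's body presses on something with over 40 N, if the wrist force passes 120 N, or if a joint passes its speed limit or range.

## Working session

There is one attempt and no reset: what is moved stays moved. The work goes in short steps, Python scripts to look and compute and a tool call to move; the robot and the scene stay as the last step left them, time stands still between calls to the robot, and variables do not carry over. Pictures are saved under pics/ and viewed, at most 10 in all, crops included, and the job is handed in when it is done.

Besides the shell and the picture viewer there is one more tool, called after "Request:" as a command line: name --argument value ..., lists and objects as JSON in quotes. servo_tool: Moves the arm, as the interface text tells. Its arguments: {"type":"object","properties":{"increments":{"type":"array"},"newtons":{"type":"number"}},"required":["increments"]}

```bash
mkdir -p pics; python3 - <<'E'
from station import ctrl
import cv2
print(ctrl.get_obs())
for n in("scene","top"):
    d=ctrl.get_image(n); cv2.imwrite(f"pics/{n}0.png",d["img"][:,:,::-1])
    print(n,{k:v for k,v in d.items() if k!="img"})
E
```

```text
{'t': 0.0, 'q': array([-1.35001557e+00,  5.33643894e-02,  1.61429171e+00,  3.26155117e-05,
        1.47597391e+00, -1.18991448e-01]), 'dq': array([ 0.00222623, -0.00096357, -0.00213895, -0.00150381,  0.000845  ,
       -0.00011645]), 'effort': array([ 4.21459281e-04, -3.93675113e+01, -3.70178711e+01, -9.72399948e-05,
        6.91576468e-03, -2.46766353e-05]), 'tool_pos': array([ 0.20818175, -0.5886989 ,  0.24905966]), 'tool_rot': array([-3.09436015e+00, -5.30800243e-01,  1.11802587e-04]), 'contact_force': array([ 0.17275649, -0.22030365, -0.61099477]), 'wrist_torque': array([ 0.00892631,  0.02072712, -0.00203026]), 'grip_force': 0.0, 'opening': 0.08539853565698234}
scene {'fx': 398.1662242550266, 'fy': 398.1662242550266, 'cx': 317.9950328056159, 'cy': 196.98877024464065, 'rvec': array([ 1.95225844,  1.25710284, -0.6071259 ]), 'tvec': array([-0.22653329, -0.20741529,  1.35439207])}
top {'fx': 460.0719817243879, 'fy': 460.0719817243879, 'cx': 326.6847589774523, 'cy': 209.9421027264644, 'rvec': array([ 2.21274016, -2.2062876 ,  0.0963209 ]), 'tvec': array([-0.03424469,  0.55095247,  1.29538026])}
```

View pics/scene0.png

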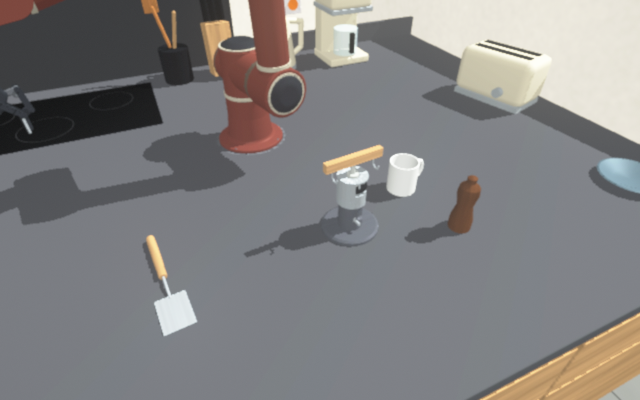

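View pics/top0.png

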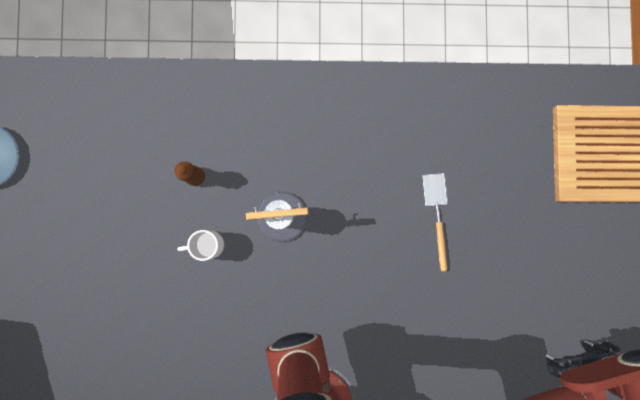

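The top view shows the bar from (247,216) to (308,211), the mug at (205,245) and the mill at (190,174). The scene view shows the bar from (325,166) to (383,153). Next I'll segment the bar and compute its pose.

```bash
cat > h.py <<'E'
import numpy as np, cv2
from scipy.spatial.transform import Rotation as R
def cam(d): return np.array([[d["fx"],0,d["cx"]],[0,d["fy"],d["cy"]],[0,0,1]]),R.from_rotvec(d["rvec"]).as_matrix(),np.array(d["tvec"])
def at_z(d,p,z):
    K,r,t=cam(d); v=r.T@np.linalg.inv(K)@[p[0],p[1],1]; c=-r.T@t
    return c+v*(z-c[2])/v[2]
def wood(img,x0,x1,y0,y1):
    h=cv2.cvtColor(img,cv2.COLOR_RGB2HSV); m=cv2.inRange(h,(8,90,110),(22,255,255)); k=np.zeros_like(m); k[y0:y1,x0:x1]=m[y0:y1,x0:x1]
    ct=max(cv2.findContours(k,0,2)[0],key=cv2.contourArea); return cv2.minAreaRect(ct)
E
python3 - <<'E'
from station import ctrl
from h import *
d=ctrl.get_image("top"); r=wood(d["img"],220,330,190,240); b=cv2.boxPoints(r); print(r)
P=np.array([at_z(d,p,.212) for p in b]);print(P.round(4),P.mean(0))
for i in(0,1):
    v=P[i+1]-P[i];print(np.linalg.norm(v),np.degrees(np.arctan2(v[1],v[0])))
print("foot",at_z(d,(281,217),.012),"mug",at_z(d,(205,245),.09),"mill",at_z(d,(184,171),.155))
s=ctrl.get_image("scene"); r=wood(s["img"],310,400,140,180);print(r, at_z(s,r[0],.2))
c=P.mean(0);K,rr,t=cam(s)
u=K@(rr@[c[0],c[1],.2]+t);print(u[:2]/u[2])
o=ctrl.get_obs();print(R.from_rotvec(o["tool_rot"]).as_matrix().round(3))
E
```

```text
((276.51641845703125, 213.18035888671875), (7.1523237228393555, 61.654842376708984), 84.80557250976562)
[[0.5336 0.1693 0.212 ]
 [0.5477 0.0217 0.212 ]
 [0.5304 0.0201 0.212 ]
 [0.5165 0.1675 0.212 ]] [0.53206571 0.09465124 0.212     ]
0.14826743973524675 -84.56010891206365
0.017320112584064677 -174.5694923244874
foot [0.53063518 0.09727265 0.012     ] mug [0.45260113 0.29263573 0.09      ] mill [0.64079357 0.33353366 0.155     ]
((352.800048828125, 158.90000915527344), (11.700427055358887, 62.2968635559082), 71.56504821777344) [0.53282746 0.09282453 0.2       ]
[353.36595677 158.53730107]
[[ 0.943  0.333 -0.   ]
 [ 0.333 -0.943  0.001]
 [ 0.    -0.001 -1.   ]]
```

Request:
servo_tool --increments '[[[8.5,2.5,-2.5,-3,0],[8.5,6,-6,-4,0],[8.5,9,-9,-4,0],[8.5,12.5,-12.5,-4,0],[8.5,16,-16,-4,0]]]' --newtons 60

```text
t: 0.7
tool_pos: [0.3062, -0.3834, 0.2902]
tool_rot: [3.097, 0.53, 0.0]
contact_force: [1.2, 0.6, -0.1]
opening: 0.0845
grip_force: 0.0
```

Request:
servo_tool --increments '[[[8.5,3.3,-3.3,0,0],[8.5,6.6,-6.6,0,0],[8.5,10,-10,0,0],[8.5,13.3,-13.3,0,0],[8.5,16,-16,0,0]]]'

```text
t: 1.2
tool_pos: [0.4038, -0.1786, 0.2903]
tool_rot: [3.096, 0.533, 0.001]
contact_force: [-0.3, 0.1, 0.4]
opening: 0.0853
grip_force: 0.0
```

Request:
servo_tool --increments '[[[8.5,3,-3,0,-8],[8.5,6,-6,0,-16],[8.5,9,-9,0,-24],[8.5,12,-12,0,-32],[8.5,15,-15,0,-40]]]'

```text
t: 1.7
tool_pos: [0.4951, 0.0124, 0.2903]
tool_rot: [2.723, 1.566, 0.0]
contact_force: [0.6, -0.8, 0.0]
opening: 0.0849
grip_force: 0.0
```

Request:
servo_tool --increments '[[[8.5,0,0,0,-8],[8.5,0,0,0,-16],[8.5,0,0,0,-24],[8.5,0,0,0,-32],[8.5,0,0,0,-36]]]'

```text
t: 2.2
tool_pos: [0.4946, 0.0107, 0.29]
tool_rot: [-2.108, -2.329, 0.0]
contact_force: [0.3, -0.3, -0.1]
opening: 0.0849
grip_force: 0.0
```

Request:
servo_tool --increments '[[[8.5,3,2,0,0],[8.5,6,3.5,0,0],[8.5,7.9,4.6,0,0],[8.5,7.9,4.6,0,0],[8.5,7.9,4.6,0,0]]]'

```text
t: 2.7
tool_pos: [0.5328, 0.0936, 0.2899]
tool_rot: [-2.112, -2.326, 0.002]
contact_force: [-0.6, 0.5, 0.1]
opening: 0.0851
grip_force: 0.0
```

```bash
python3 - <<'E'
from station import ctrl
from h import *
o=ctrl.get_obs(); d=ctrl.get_image("wrist"); img=d["img"]; cv2.imwrite("pics/w1.png",img[:,:,::-1])
np.savez("w1.npz",pos=o["tool_pos"],rot=o["tool_rot"],mount=d["mount"],k=[d["fx"],d["fy"],d["cx"],d["cy"]],img=img)
print(o["tool_pos"],o["tool_rot"],o["q"],d["mount"])
r=wood(img,0,640,0,400);print(r)
M=R.from_rotvec(o["tool_rot"]).as_matrix(); m=np.array(d["mount"])
def w(p,z):
    v=M@m[:3,:3]@[(p[0]-d["cx"])/d["fx"],(p[1]-d["cy"])/d["fy"],1]; c=o["tool_pos"]+M@m[:3,3]
    return c+v*(z-c[2])/v[2]
print([w(p,.212).round(4) for p in cv2.boxPoints(r)],w(r[0],.212))
E
```

```text
[0.53283083 0.0936156  0.28994753] [-2.11167553e+00 -2.32558665e+00  1.51641794e-03] [ 3.65541149e-02 -1.69028578e-01  1.75982125e+00 -4.59829037e-04
  1.55171097e+00 -5.97781274e-02] [[-5.92154640e-04 -9.49672029e-01 -3.13245408e-01  8.07725501e-02]
 [ 9.99999825e-01 -5.63660457e-04 -1.81525297e-04 -3.82906296e-04]
 [-4.17455254e-06 -3.13245461e-01  9.49672197e-01 -1.23472860e-01]
 [ 0.00000000e+00  0.00000000e+00  0.00000000e+00  1.00000000e+00]]
((322.0, 199.0), (220.0, 24.0), 90.0)
[array([0.5189, 0.1695, 0.212 ]), array([0.5325, 0.1708, 0.212 ]), array([0.5485, 0.0233, 0.212 ]), array([0.5316, 0.0216, 0.212 ])] [0.53208411 0.10427073 0.212     ]
```

View pics/w1.png

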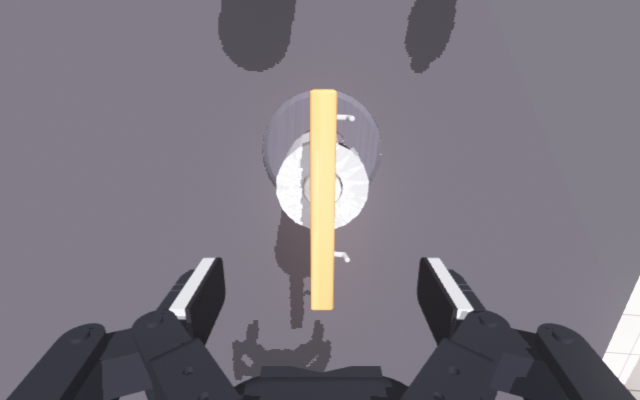

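The wrist view shows the bar centred in the fingers and parallel to the pads, from (322,90) to (322,308), with its centre at about y=0.095. I'll descend and grip.

Request:
servo_tool --increments '[[[8.5,0.15,0,3,0],[8.5,0.15,0,6,0],[8.5,0.15,0,7.8,0],[8.5,0.15,0,8.7,0],[8.5,0.15,0,8.7,0]]]' --newtons 60

```text
t: 3.25
tool_pos: [0.532, 0.0943, 0.202]
tool_rot: [-2.113, -2.322, 0.003]
contact_force: [-0.7, -0.6, -0.5]
opening: 0.0853
grip_force: 0.0
```

Request:
servo_tool --increments '[[[5,0,0,0,0],[3,0,0,0,0],[2,0,0,0,0],[1,0,0,0,0],[0.5,0,0,0,0]]]'

```text
t: 3.75
tool_pos: [0.5332, 0.0951, 0.204]
tool_rot: [2.112, 2.324, 0.001]
contact_force: [-0.0, 0.3, 1.1]
opening: 0.0151
grip_force: 59.6
```

Request:
servo_tool --increments '[[[0.5,0,0,0,0],[0.5,0,0,0,0],[0.5,0,0,0,0],[0.5,0,0,0,0],[0.5,0,0,0,0]]]'

```text
t: 4.25
tool_pos: [0.5332, 0.0951, 0.2039]
tool_rot: [2.113, 2.324, 0.001]
contact_force: [-1.5, -0.8, 5.1]
opening: 0.0152
grip_force: 60.1
```

Request:
servo_tool --increments '[[[0.5,0,0,-0.2,0],[0.5,0,0,-0.4,0],[0.5,0,0,-0.6,0],[0.5,0,0,-0.8,0],[0.5,0,0,-0.8,0]]]'

```text
t: 4.75
tool_pos: [0.5328, 0.0951, 0.2112]
tool_rot: [-2.113, -2.325, 0.0]
contact_force: [1.8, 0.6, -3.6]
opening: 0.015
grip_force: 59.1
```

Request:
servo_tool --increments '[[[0.5,0,0,0,-4],[0.5,0,0,0,-8],[0.5,0,0,0,-12],[0.5,0,0,0,-16],[0.5,0,0,0,-20]]]'

```text
t: 5.25
tool_pos: [0.5328, 0.0951, 0.2112]
tool_rot: [-1.673, -2.659, 0.0]
contact_force: [2.3, 0.5, -2.7]
opening: 0.015
grip_force: 59.2
```

```bash
cat > s.py <<'E'
from station import ctrl
o=ctrl.get_obs()
for k in("t","tool_pos","tool_rot","contact_force","wrist_torque"):print(k,o[k].round(4) if k!="t" else o[k])
E
python3 s.py
```

```text
t 5.25
tool_pos [0.5328 0.0951 0.2112]
tool_rot [-1.6731e+00 -2.6586e+00  3.0000e-04]
contact_force [ 2.3324  0.4973 -2.7324]
wrist_torque [ 0.0711 -0.5179 -0.0404]
```

Request:
servo_tool --increments '[[[0.5,0,0,0,-4],[0.5,0,0,0,-8],[0.5,0,0,0,-12],[0.5,0,0,0,-16],[0.5,0,0,0,-20]]]'

```text
t: 5.75
tool_pos: [0.5327, 0.095, 0.2113]
tool_rot: [-1.186, -2.909, 0.0]
contact_force: [1.6, -0.3, -3.1]
opening: 0.0148
grip_force: 59.2
```

Request:
servo_tool --increments '[[[0.5,0,0,0,-4],[0.5,0,0,0,-8],[0.5,0,0,0,-12],[0.5,0,0,0,-14],[0.5,0,0,0,-14]]]'

```text
t: 6.25
tool_pos: [0.5327, 0.095, 0.2113]
tool_rot: [-0.827, -3.03, 0.0]
contact_force: [2.0, 0.6, -4.0]
opening: 0.015
grip_force: 59.2
```

```bash
python3 s.py
```

```text
t 6.25
tool_pos [0.5327 0.095  0.2113]
tool_rot [-8.2710e-01 -3.0303e+00  4.0000e-04]
contact_force [ 1.9703  0.5551 -4.0488]
wrist_torque [ 0.0551 -0.4454  0.0102]
```

Request:
servo_tool --increments '[[[0.5,0,0,-0.5,0],[0.5,0,0,-1,0],[0.5,0,0,-1.5,0],[0.5,0,0,-2,0],[0.5,0,0,-2.5,0]]]'

```text
t: 6.75
tool_pos: [0.5328, 0.095, 0.2367]
tool_rot: [-0.827, -3.03, 0.0]
contact_force: [1.7, 0.4, -5.6]
opening: 0.0152
grip_force: 58.8
```

Request:
servo_tool --increments '[[[0.5,0,0,-0.5,0],[0.5,0,0,-1,0],[0.5,0,0,-1.5,0],[0.5,0,0,-2,0],[0.5,0,0,-2.5,0]]]'

```text
t: 7.25
tool_pos: [0.5328, 0.095, 0.2616]
tool_rot: [-0.827, -3.03, 0.0]
contact_force: [2.3, -0.5, -5.5]
opening: 0.0152
grip_force: 58.8
```

Request:
servo_tool --increments '[[[0.5,0,0,0,0],[0.5,0,0,0,0],[0.5,0,0,0,0]]]'

```text
t: 7.55
tool_pos: [0.533, 0.0951, 0.2618]
tool_rot: [0.827, 3.03, 0.0]
contact_force: [0.2, -0.3, -1.1]
opening: 0.015
grip_force: 59.3
```

```bash
python3 s.py
```

```text
t 7.55
tool_pos [0.533  0.0951 0.2618]
tool_rot [8.2700e-01 3.0302e+00 4.0000e-04]
contact_force [ 0.2166 -0.28   -1.1107]
wrist_torque [ 0.0342 -0.1737  0.098 ]
```

Request:
servo_tool --increments '[[[0.5,0,0,-0.1,0],[0.5,0,0,-0.2,0],[0.5,0,0,-0.3,0],[0.5,0,0,-0.4,0]]]'

```text
t: 7.95
tool_pos: [0.5329, 0.0951, 0.2651]
tool_rot: [-0.827, -3.031, -0.0]
contact_force: [1.4, 0.5, -4.6]
opening: 0.0153
grip_force: 59.0
```

Request:
servo_tool --increments '[[[0.5,0,0,-0.1,0],[0.5,0,0,-0.2,0],[0.5,0,0,-0.3,0],[0.5,0,0,-0.4,0]]]'

```text
t: 8.35
tool_pos: [0.5329, 0.0951, 0.2694]
tool_rot: [-0.827, -3.031, -0.0]
contact_force: [1.6, 0.2, -4.1]
opening: 0.0148
grip_force: 59.0
```

Request:
servo_tool --increments '[[[0.5,0,0,-0.1,0],[0.5,0,0,-0.2,0],[0.5,0,0,-0.3,0]]]'

```text
t: 8.65
tool_pos: [0.5329, 0.0951, 0.2724]
tool_rot: [-0.827, -3.031, 0.0]
contact_force: [2.1, -0.6, -3.9]
opening: 0.0148
grip_force: 59.0
```

Request:
servo_tool --increments '[[[0.5,0,0,-0.1,0],[0.5,0,0,-0.2,0],[0.5,0,0,-0.3,0]]]'

```text
t: 8.95
tool_pos: [0.5329, 0.095, 0.2754]
tool_rot: [-0.827, -3.031, 0.0]
contact_force: [0.7, -0.2, -3.9]
opening: 0.0151
grip_force: 59.0
```

Request:
servo_tool --increments '[[[0.5,0,0,-0.1,0],[0.5,0,0,-0.2,0],[0.5,0,0,-0.3,0]]]'

```text
t: 9.25
tool_pos: [0.5329, 0.095, 0.2784]
tool_rot: [-0.827, -3.031, 0.0]
contact_force: [2.1, 0.1, -4.5]
opening: 0.0152
grip_force: 59.0
```

Request:
servo_tool --increments '[[[0.5,0,0,-0.1,0],[0.5,0,0,-0.2,0],[0.5,0,0,-0.3,0]]]'

```text
t: 9.55
tool_pos: [0.5329, 0.095, 0.2814]
tool_rot: [-0.827, -3.031, 0.0]
contact_force: [1.6, -0.7, -4.2]
opening: 0.0154
grip_force: 59.0
```

Request:
servo_tool --increments '[[[0.5,0,0,-0.1,0],[0.5,0,0,-0.2,0],[0.5,0,0,-0.3,0]]]'

```text
t: 9.85
tool_pos: [0.5329, 0.095, 0.2844]
tool_rot: [-0.827, -3.031, -0.0]
contact_force: [1.9, 0.2, -4.1]
opening: 0.0151
grip_force: 59.0
```

Request:
servo_tool --increments '[[[0.5,0,0,-0.1,0],[0.5,0,0,-0.2,0],[0.5,0,0,-0.3,0]]]'

```text
t: 10.15
tool_pos: [0.5329, 0.095, 0.2874]
tool_rot: [0.827, 3.031, 0.0]
contact_force: [2.1, -0.7, -4.3]
opening: 0.015
grip_force: 59.0
```

Request:
servo_tool --increments '[[[0.5,0,0,-0.1,0],[0.5,0,0,-0.2,0],[0.5,0,0,-0.3,0]]]'

```text
t: 10.45
tool_pos: [0.5329, 0.0951, 0.2904]
tool_rot: [-0.827, -3.031, -0.0]
contact_force: [2.0, 0.5, -3.1]
opening: 0.0151
grip_force: 59.0
```

Request:
servo_tool --increments '[[[0.5,0,0,-0.1,0],[0.5,0,0,-0.2,0],[0.5,0,0,-0.3,0]]]'

```text
t: 10.75
tool_pos: [0.5327, 0.0951, 0.2925]
tool_rot: [-0.827, -3.03, 0.0]
contact_force: [2.0, -0.8, -7.6]
opening: 0.0151
grip_force: 58.5
```

Request:
servo_tool --increments '[[[0.5,0,0,-0.1,0],[0.5,0,0,-0.2,0],[0.5,0,0,-0.3,0]]]'

```text
t: 11.05
tool_pos: [0.5327, 0.0951, 0.2954]
tool_rot: [-0.827, -3.03, 0.0]
contact_force: [1.9, -0.2, -10.6]
opening: 0.0148
grip_force: 58.5
```

The buffer is met at z≈0.2915, so the seat is at about 0.2925. I'll raise to about 9 mm above the seat.

Request:
servo_tool --increments '[[[0.5,0,0,-0.1,0],[0.5,0,0,-0.2,0],[0.5,0,0,-0.3,0],[0.5,0,0,-0.3,0]]]'

```text
t: 11.45
tool_pos: [0.5327, 0.0951, 0.2987]
tool_rot: [-0.827, -3.03, 0.0]
contact_force: [2.0, 0.0, -12.6]
opening: 0.0151
grip_force: 58.6
```

Request:
servo_tool --increments '[[[0.5,0,0,-0.1,0],[0.5,0,0,-0.2,0],[0.5,0,0,-0.25,0],[0.5,0,0,-0.25,0]]]'

```text
t: 11.85
tool_pos: [0.5327, 0.0951, 0.3013]
tool_rot: [-0.827, -3.03, 0.0]
contact_force: [2.9, 0.9, -15.3]
opening: 0.0149
grip_force: 58.6
```

Request:
servo_tool --increments '[[[0.5,0,0,0,4],[0.5,0,0,0,8],[0.5,0,0,0,12],[0.5,0,0,0,14],[0.5,0,0,0,14]]]'

```text
t: 12.35
tool_pos: [0.5327, 0.0952, 0.3014]
tool_rot: [-1.189, -2.907, 0.0]
contact_force: [3.4, 1.9, -15.1]
opening: 0.0151
grip_force: 58.6
```

```bash
python3 s.py
```

```text
t 12.35
tool_pos [0.5327 0.0952 0.3014]
tool_rot [-1.1894e+00 -2.9069e+00  3.0000e-04]
contact_force [  3.4381   1.8987 -15.0713]
wrist_torque [ 0.2735 -0.748   0.099 ]
```

Request:
servo_tool --increments '[[[0.5,0,0,0,4],[0.5,0,0,0,8],[0.5,0,0,0,12],[0.5,0,0,0,16],[0.5,0,0,0,20]]]'

```text
t: 12.85
tool_pos: [0.5327, 0.0953, 0.3015]
tool_rot: [-1.678, -2.655, -0.0]
contact_force: [2.8, 1.5, -15.7]
opening: 0.0148
grip_force: 58.6
```

Request:
servo_tool --increments '[[[0.5,0,0,0,4],[0.5,0,0,0,8],[0.5,0,0,0,12],[0.5,0,0,0,16],[0.5,0,0,0,20]]]'

```text
t: 13.35
tool_pos: [0.5328, 0.0952, 0.3015]
tool_rot: [-2.114, -2.323, 0.0]
contact_force: [3.9, 1.3, -15.5]
opening: 0.0151
grip_force: 58.6
```

```bash
python3 s.py
```

```text
t 13.35
tool_pos [0.5328 0.0952 0.3015]
tool_rot [-2.1143e+00 -2.3231e+00  1.0000e-04]
contact_force [  3.8869   1.3114 -15.4939]
wrist_torque [ 0.2085 -0.7873  0.2271]
```

Request:
servo_tool --increments '[[[0.5,0,0,0.15,0],[0.5,0,0,0.3,0],[0.5,0,0,0.45,0],[0.5,0,0,0.6,0],[0.5,0,0,0.6,0]]]'

```text
t: 13.85
tool_pos: [0.533, 0.095, 0.2963]
tool_rot: [2.112, 2.325, 0.001]
contact_force: [0.9, 0.4, -9.2]
opening: 0.0146
grip_force: 59.5
```

Request:
servo_tool --increments '[[[0.5,0,0,0.1,0],[0.5,0,0,0.2,0],[0.5,0,0,0.2,0]]]'

```text
t: 14.15
tool_pos: [0.5331, 0.095, 0.2943]
tool_rot: [2.112, 2.325, 0.001]
contact_force: [1.1, 0.7, -8.3]
opening: 0.0151
grip_force: 59.8
```

Request:
servo_tool --increments '[[[0.5,0,0,0.05,0],[0.5,0,0,0.1,0],[0.5,0,0,0.1,0]]]'

```text
t: 14.45
tool_pos: [0.5331, 0.095, 0.2931]
tool_rot: [2.113, 2.325, 0.001]
contact_force: [0.6, 0.2, -5.8]
opening: 0.0148
grip_force: 59.9
```

```bash
python3 s.py
```

```text
t 14.45
tool_pos [0.5331 0.095  0.2931]
tool_rot [2.1125e+00 2.3245e+00 6.0000e-04]
contact_force [ 0.5551  0.2262 -5.7773]
wrist_torque [ 0.0336 -0.3235 -0.0409]
```

Request:
servo_tool --increments '[[[0.5,0,0,0.05,0],[0.5,0,0,0.1,0],[0.5,0,0,0.1,0]]]'

```text
t: 14.75
tool_pos: [0.5331, 0.0951, 0.2926]
tool_rot: [2.112, 2.324, 0.001]
contact_force: [0.3, 0.3, -3.0]
opening: 0.0148
grip_force: 60.4
```

Request:
servo_tool --increments '[[[0.5,0,0,0.03,0],[0.5,0,0,0.06,0],[0.5,0,0,0.06,0]]]'

```text
t: 15.05
tool_pos: [0.5332, 0.0951, 0.2925]
tool_rot: [2.112, 2.324, 0.002]
contact_force: [-0.6, -1.4, 1.8]
opening: 0.0151
grip_force: 61.1
```

The lug is seated: z has stopped at 0.2925 and the force is now rising. I'll release and withdraw.

Request:
servo_tool --increments '[[[2.5,0,0,0,0],[4,0,0,0,0],[6,0,0,0,0],[8.5,0,0,0,0],[8.5,0,0,0,0]]]'

```text
t: 15.55
tool_pos: [0.5329, 0.0951, 0.2912]
tool_rot: [-2.113, -2.325, -0.0]
contact_force: [0.3, 0.7, -0.8]
opening: 0.0815
grip_force: 0.0
```

Request:
servo_tool --increments '[[[8.5,0,0,-1,0],[8.5,0,0,-3,0],[8.5,0,0,-6,0],[8.5,0,0,-9,0],[8.5,0,0,-12,0]]]'

```text
t: 16.05
tool_pos: [0.5328, 0.095, 0.4133]
tool_rot: [2.113, 2.324, 0.001]
contact_force: [0.9, -0.7, -0.3]
opening: 0.0849
grip_force: 0.0
```

Request:
servo_tool --increments '[[[8.5,-3,0,0,0],[8.5,-7,0,0,0],[8.5,-11,0,0,0],[8.5,-15,0,0,0],[8.5,-15,0,0,0]]]'

```text
t: 16.55
tool_pos: [0.5473, -0.0581, 0.4116]
tool_rot: [2.119, 2.318, -0.002]
contact_force: [-0.4, 0.4, -0.4]
opening: 0.085
grip_force: 0.0
```

```bash
python3 - <<'E'
from station import ctrl
from h import *
a=ctrl.get_image("scene")["img"]; d=ctrl.get_image("top"); b=d["img"]
r=wood(b,220,330,170,250)
print(r,at_z(d,r[0],.3005))
cv2.imwrite("pics/end.png",np.hstack([cv2.resize(a[90:260,260:400],None,fx=3,fy=3),cv2.resize(b[130:300,210:330],None,fx=3,fy=3)])[:,:,::-1])
E
```

```text
((273.43853759765625, 211.32373046875), (7.605003356933594, 67.44913482666016), 84.80557250976562) [0.53197575 0.09493642 0.3005    ]
```

View pics/end.png

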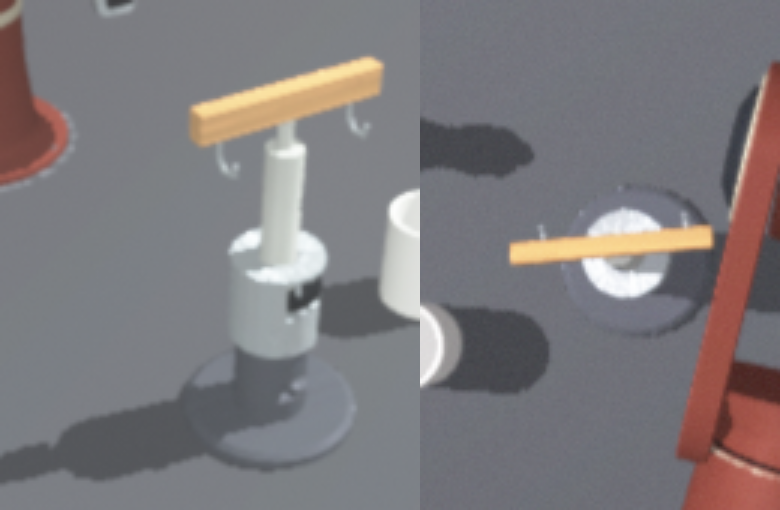

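The picture shows the bar standing up on its own, at its starting angle (84.8° in the top image), and the gripper is clear of it. I'll hand in the job.

```bash
python3 -c "
from station import ctrl
print(ctrl.finish_job())"
```

```text
the job is handed in; nothing more can be done
None
```

The stand's T-bar is drawn up by about 88 mm and locked in the upper catch, standing on its own with the gripper clear; the job was handed in at about 17 s, with no verdict returned.

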